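Rake the drying lumps into an even layer

TASK

Take the rake from its rest and rake the heaped clay lumps out over the tray's sprung bed into an even single layer: none lying on another, and at least two lumps in each third of the tray's length. Push the lumps along with the rake only, its teeth sliding lightly on the bed (a few newtons; the bed and the tray's walls must never take more than about 12 N from the rake). Then stand the rake upright in its rest again and let go, leaving everything else on the bench undisturbed.

Things in the scene. Friction and masses are not known exactly. Their poses are not given: they have to be found in the camera images.
- tray: fixed open aluminium drying tray, outside 142 (x) x 312 (y) x 46 mm high, walls 6 mm, inside 130 x 300 mm. Origin: centre of its underside, on the bench; z up, y along its length; the lumps are heaped at its +y end. Its thirds meet at y = +50 and -50 mm.
- tray_mouth (a point): centre of the tray's open mouth, level with its rim (46 mm up). Below it lies the tray's flat steel bed on springs: it moves only straight up and down, about 3 N per mm. Laden, its top rests between 21 and 31 mm above the tray's underside; this differs every time and is not measured: feel for it.
- rake: hand rake standing on its teeth in its rest, 0.25 kg. Steel head 104 (x) x 24 (y) mm: five teeth 24 mm long, 12 mm apart, under a bar that ends 38 mm up; wooden grip 22 x 22 mm from 38 to 118 mm above the tooth tips. Origin: centre of the head at the tooth tips, z up along the grip, x along the head; lumps are pushed with its broad y faces.
- rest: fixed shallow wooden dish, the rake's rest, outside 160 (x) x 100 (y) x 16 mm high, walls and floor 5 mm thick. Origin: centre of its underside, z up.
- lump1: irregular fired-clay lump, plan 25 to 32 mm across, 20 to 30 mm tall, about 35 g, flat top and underside; origin inside it on its upright centre line, 8 to 18 mm above its underside (each lump differs, so it does not tell the bed's height). It starts on the bed close to the tray's +y end (row near y = +130 mm in the tray's frame).
- lump2: irregular fired-clay lump, plan 25 to 32 mm across, 20 to 30 mm tall, about 35 g, flat top and underside; origin inside it on its upright centre line, 8 to 18 mm above its underside (each lump differs, so it does not tell the bed's height). It starts on the bed close to the tray's +y end (row near y = +130 mm in the tray's frame).
- lump3: irregular fired-clay lump, plan 25 to 32 mm across, 20 to 30 mm tall, about 35 g, flat top and underside; origin inside it on its upright centre line, 8 to 18 mm above its underside (each lump differs, so it does not tell the bed's height). It starts on the bed close to the tray's +y end (row near y = +130 mm in the tray's frame).
- lump4: irregular fired-clay lump, plan 25 to 32 mm across, 20 to 30 mm tall, about 35 g, flat top and underside; origin inside it on its upright centre line, 8 to 18 mm above its underside (each lump differs, so it does not tell the bed's height). It starts on the bed in the second row (near y = +60 mm in the tray's frame), about 40 mm of clear bed behind it before the end row.
- lump5: irregular fired-clay lump, plan 25 to 32 mm across, 20 to 30 mm tall, about 35 g, flat top and underside; origin inside it on its upright centre line, 8 to 18 mm above its underside (each lump differs, so it does not tell the bed's height). It starts on the bed in the second row (near y = +60 mm in the tray's frame), about 40 mm of clear bed behind it before the end row.
- lump6: irregular fired-clay lump, plan 25 to 32 mm across, 20 to 30 mm tall, about 35 g, flat top and underside; origin inside it on its upright centre line, 8 to 18 mm above its underside (each lump differs, so it does not tell the bed's height). It starts on the bed in the second row (near y = +60 mm in the tray's frame), about 40 mm of clear bed behind it before the end row.
- lump7: irregular fired-clay lump, plan 25 to 32 mm across, 20 to 30 mm tall, about 35 g, flat top and underside; origin inside it on its upright centre line, 8 to 18 mm above its underside (each lump differs, so it does not tell the bed's height). It starts lying on top of the second row (near y = +60 mm in the tray's frame), bridging two lumps that are 24 mm tall.
- lump8: irregular fired-clay lump, plan 25 to 32 mm across, 20 to 30 mm tall, about 35 g, flat top and underside; origin inside it on its upright centre line, 8 to 18 mm above its underside (each lump differs, so it does not tell the bed's height). It starts lying on top of the second row (near y = +60 mm in the tray's frame), bridging two lumps that are 24 mm tall.
- jar: bystander: closed amber jar, 48 mm across, 70 mm tall, standing about 140 mm beyond the rest (+x of it); origin under its centre
- screwdriver: bystander: screwdriver about 170 mm long lying on the bench on the robot's side of the rest; origin under its middle
- brush: bystander: brush about 180 mm long lying along the tray's far (+x) side; origin under its middle
- wrench: bystander: wrench about 150 mm long lying along the tray's near (-x) side; origin under its middle
- cup: bystander: white cup, 72 mm across, 80 mm tall, on the bench beyond the tray and the rest; origin under its centre
There are look-alikes about, which are no part of the job. Leave any grey look-alike of the lump8 alone. There is more than one size of the rake; the job needs the larger.

How it is judged:
By the outcome, as a careful person would: the job done as asked, in the order asked, and still so for the second after the job is handed in, with the robot touching nothing.
It also fails if it takes over 72 s, if anything falls off the work surface, if the arm or the gripper's body presses on something with over 40 N, if the wrist force passes 120 N, or if a joint passes its speed limit or range.

ROBOT

A 6-joint arm with a two-finger parallel gripper is mounted at the origin on the work surface. World frame = base frame: x ahead of the robot, y to its left, z up, the work surface at z = 0. Lengths are in m, angles in rad, forces in N, time in s.
With the tool pointing down it reaches from about 0.375 to 0.975 m from the base axis. Payload 3.8 kg.
Tool frame: the origin (TCP) lies on the centre line of the jaws, within the pads' length; the fingertips stand 25 mm ahead of it and the grasp point (between the pads) lies 6 mm ahead of it; z points along the fingers, y is the line along which they close (so a half turn about z gives the same grasp; the last joint's range is limited). The gripper opens to 88 mm and grips with 3 to 60 N. Pads are 18 mm wide; open, the fingers measure 123 mm over their backs; the gripper's body (75 mm by 187 mm) begins 45 mm behind the grasp point.
Start: joints at [-1.386, 0.264, 1.604, -0, 1.274, -0.037], TCP at [0.148, -0.658, 0.264] pointing down, gripper open.
Joint ranges: [-2.63, 2.63], [-0.94, 2.18], [0.31, 2.57], [-1.31, 4.45], [0, 2.66], [-2.55, 2.55]. Speed limits (rad/s): [2.57, 2.57, 3.14, 3.14, 3.14, 3.14].

INTERFACE

Orientations are given as a unit quaternion [x, y, z, w].
In Python, from cell import ctrl, eyes, job_done gives the robot as it stands.
- The arm moves only by the shell command python3 -m creep 'ROWS'. ROWS is JSON, a list of rows, each a list of 7 numbers: the shift along the world's x, y, z in m, then the turn, a rotation vector about the world's x, y, z in rad, then the finger opening in m, from 0 to 0.0881. In form: [[x, y, z, ax, ay, az, gripper], ...]. A call has 1 to 5 rows; each row is the pose to reach, as a shift and turn from the pose commanded when the call began; what a row does not reach only later rows make up. A row lasts 1/12 s, in which the tool goes at most 41.7 mm and 7.16 degrees, less where a joint would pass 70% of its speed; a pose out of reach is approached as far as the arm can. A call with a gripper value outside its range is refused whole. The fingers move at their own pace and stop on an object; the grip force is fixed at half the most. Time passes only in rows, so rows that repeat a pose let the fingers close. It gives the time, the measured TCP pose, the force, the opening and the grip force at its end, in the units of the state.
- ctrl.read_state(): the state, without advancing time (a new reading comes with each control period).
- eyes.camera(name): name is "scene" or "top" or "wrist"; returns a dict with "color" (480x640x3 uint8, blue, green, red), "intrinsics" (3x3 intrinsics, pixels), "D" ([k1, k2, p1, p2, k3] as OpenCV has them; the pictures are not rectified), "view" (4x4, takes a point from world to camera coordinates). Camera axes: x right, y down, z forward; pixel columns grow to the right and rows downward; lengths in m; the calibration is good to about 2 mm. A picture is of the moment at which its call begins. There is no depth.
- job_done(): hands the job in; it is judged then, once.
The state is a dict: "t": time; "qpos": joint angles; "qd": joint speeds; "joint_efforts": joint torques, N m; "position": TCP position; "orientation": TCP orientation; "wrist_force": force on the tool from outside, world axes, zero at the start; "torque": the same for the moment, N m; "opening": finger opening in m; "gripper_force": force on a finger pad.
Only numpy, scipy, OpenCV 4.12 (cv2) and the standard library are available. Lean on these libraries where they do the work, as an engineer would, in place of code of your own. Each camera call takes 0.05 s, during which the arm holds its last target. There are 200 camera calls.

## Working session

There is one attempt and no reset: what is moved stays moved. The work goes in short steps, Python scripts to look and compute and a shell command to move; the robot and the scene stay as the last step left them, time stands still between calls to the robot, and variables do not carry over. Pictures are saved under pics/ and viewed, at most 14 in all, crops included, and the job is handed in when it is done.

```bash
ls; mkdir -p pics; cat > h.py <<'E'
import numpy as np, cv2
from cell import ctrl, eyes
def shot(n,f=None):
    c=eyes.camera(n); 
    if f: cv2.imwrite('pics/'+f,c["color"])
    return c
def ray(c,uv):
    K=np.array(c["intrinsics"]);D=np.array(c["D"]);V=np.array(c["view"])
    p=cv2.undistortPoints(np.array(uv,float).reshape(-1,1,2),K,D).reshape(-1,2)
    d=np.c_[p,np.ones(len(p))]@V[:3,:3]; o=-V[:3,:3].T@V[:3,3]
    return o,d
def plane(c,uv,z):
    o,d=ray(c,uv); return o+d*((z-o[2])/d[:,2])[:,None]
def proj(c,P):
    V=np.array(c["view"]);r,_=cv2.Rodrigues(V[:3,:3])
    return cv2.projectPoints(np.array(P,float).reshape(-1,1,3),r,V[:3,3],np.array(c["intrinsics"]),np.array(c["D"]))[0].reshape(-1,2)
def tri(c1,a,c2,b):
    o1,d1=ray(c1,a);o2,d2=ray(c2,b);out=[]
    for x,y in zip(d1,d2):
        A=np.c_[x,-y];s=np.linalg.lstsq(A,o2-o1,rcond=None)[0]
        out.append(np.r_[(o1+s[0]*x+o2+s[1]*y)/2,np.linalg.norm(o1+s[0]*x-o2-s[1]*y)])
    return np.array(out)
E
python3 - <<'E'
from h import *
import pickle
d={n:shot(n,n+'0.png') for n in('top','scene')}
pickle.dump(d,open('c0.pkl','wb'))
print(ctrl.read_state())
for n in d: print(np.round(d[n]['view'],3))
E
```

```text
pics
{'t': 0.1, 'qpos': array([-1.38588399e+00,  2.64682135e-01,  1.60523838e+00,  9.16136179e-06,
        1.27370150e+00, -3.69159742e-02]), 'qd': array([ 0.00031829, -0.00256652, -0.00401308, -0.00271742,  0.00074405,
       -0.00013793]), 'joint_efforts': array([ 2.32896282e-04, -5.03622007e+01, -3.58070648e+01,  7.31782196e-02,
        2.33438588e-02, -4.88046817e-05]), 'position': array([ 0.14839018, -0.65787816,  0.26250904]), 'orientation': array([ 9.93854966e-01,  1.10685491e-01, -7.06493712e-05, -1.01222776e-03]), 'wrist_force': array([ 0.00269494, -0.19909803,  0.28986172]), 'torque': array([ 0.02458755, -0.01540863,  0.03938588]), 'gripper_force': 0.0, 'opening': 0.08829124850232364}
[[-0.024 -1.     0.002  0.063]
 [-0.995  0.023 -0.095  0.547]
 [ 0.095 -0.004 -0.995  0.934]
 [ 0.     0.     0.     1.   ]]
[[-0.138  0.99  -0.019  0.038]
 [ 0.743  0.091 -0.663 -0.382]
 [-0.654 -0.106 -0.749  1.334]
 [ 0.     0.     0.     1.   ]]
```

View pics/top0.png

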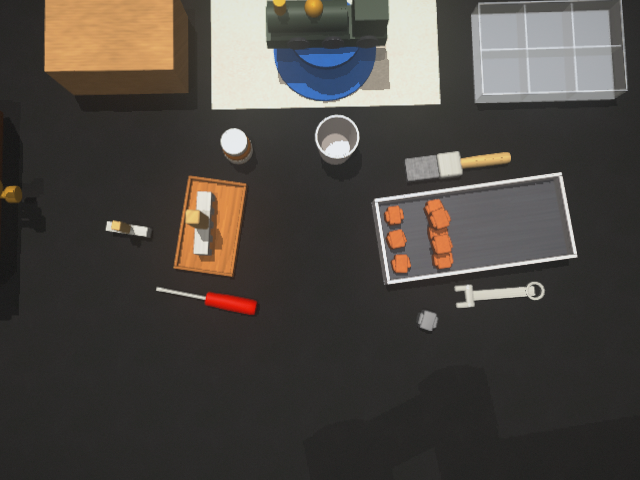

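View pics/scene0.png

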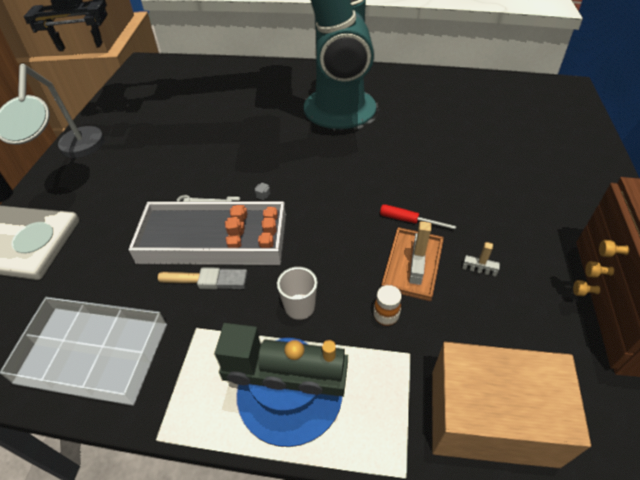

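The top view shows the tray (rim corners near (376,199), (562,174), (577,258), (387,283)), with the lumps at its left, +y end. The rest is at (210,226), with the large rake's head at (203,222) and grip top at (192,216). In the scene view the grip top is at (425,225). The small rake at (128,229) and the grey lump at (428,320) are decoys.

```bash
python3 - <<'E'
from h import *
import pickle
d=pickle.load(open('c0.pkl','rb'));T,S=d['top'],d['scene']
def blob(c,lo,hi,roi,k=0):
    h=cv2.cvtColor(c['color'],cv2.COLOR_BGR2HSV);m=cv2.inRange(h,np.array(lo),np.array(hi))
    x0,x1,y0,y1=roi;mm=np.zeros_like(m);mm[y0:y1,x0:x1]=m[y0:y1,x0:x1]
    if k: mm=cv2.morphologyEx(mm,cv2.MORPH_OPEN,np.ones((k,k)))
    return sorted(cv2.findContours(mm,cv2.RETR_EXTERNAL,cv2.CHAIN_APPROX_NONE)[0],key=cv2.contourArea)[::-1]
def rect(P):
    r=cv2.minAreaRect(np.float32(P[:,:2]*1000));return np.round(r[0],1),np.round(r[1],1),round(r[2],2)
c=blob(T,(0,0,130),(180,60,255),(365,590,165,295))[0]
print('tray',rect(plane(T,c.reshape(-1,2),.046)))
c=blob(T,(3,90,60),(20,255,255),(165,255,170,285))[0]
print('rest',rect(plane(T,c.reshape(-1,2),.016)))
c=blob(S,(3,90,60),(20,255,255),(375,450,220,305))[0]
print('rest from scene',rect(plane(S,c.reshape(-1,2),.016)))
# head bar top
c=blob(T,(0,0,120),(180,60,255),(185,220,180,265))[0]
print('head@.043',rect(plane(T,c.reshape(-1,2),.043)),cv2.boundingRect(c))
# grip
h=cv2.cvtColor(T['color'],cv2.COLOR_BGR2HSV);print(h[216,186:202].tolist()); 
h=cv2.cvtColor(S['color'],cv2.COLOR_BGR2HSV);print(h[218:256:3,425].tolist(),h[235,414:434].tolist())
b=cv2.resize(T['color'][170:285,165:255],None,fx=5,fy=5);a=cv2.resize(S['color'][205:305,370:510],None,fx=5,fy=5)
cv2.imwrite('pics/crT.png',b);cv2.imwrite('pics/crS.png',a)
# lumps
for r in [(380,415,200,280),(420,460,195,275)]:
    for c in blob(T,(0,150,60),(14,255,255),r):
        if cv2.contourArea(c)>40: print('lump',cv2.boundingRect(c),np.round(plane(T,[c.reshape(-1,2).mean(0)],.048),3))
E
```

```text
tray (array([ 546.4, -214.3]), array([142.3, 311.3]), 6.79)
rest (array([563.3, 222.8]), array([103.2, 161.1]), 80.62)
rest from scene (array([554. , 223.5]), array([103.8, 205.2]), 80.54)
head@.043 (array([534.7, 233.4]), array([23. , 42.7]), 88.66) (194, 228, 15, 27)
[[19, 124, 223], [20, 121, 228], [20, 122, 228], [20, 121, 230], [21, 120, 232], [21, 117, 233], [22, 117, 233], [21, 118, 234], [20, 120, 234], [21, 120, 233], [21, 120, 233], [20, 122, 228], [18, 126, 208], [18, 125, 157], [17, 111, 85], [17, 113, 86]]
[[30, 20, 112], [19, 63, 157], [20, 113, 235], [20, 113, 230], [19, 117, 165], [19, 117, 116], [19, 115, 118], [19, 118, 117], [19, 117, 116], [18, 119, 118], [17, 122, 123], [16, 137, 140], [14, 133, 159]] [[13, 127, 129], [18, 42, 146], [30, 20, 178], [22, 43, 129], [18, 110, 100], [19, 121, 112], [19, 119, 114], [19, 118, 112], [19, 117, 111], [18, 119, 111], [19, 122, 115], [18, 117, 118], [19, 117, 118], [18, 117, 118], [17, 120, 121], [15, 136, 135], [14, 154, 157], [13, 159, 167], [13, 155, 164], [13, 152, 146]]
lump (391, 255, 20, 18) [[ 0.49  -0.092  0.048]]
lump (387, 230, 20, 19) [[ 0.53  -0.086  0.048]]
lump (385, 206, 19, 19) [[ 0.569 -0.083  0.048]]
lump (425, 200, 28, 69) [[ 0.538 -0.155  0.048]]
```

View pics/crT.png

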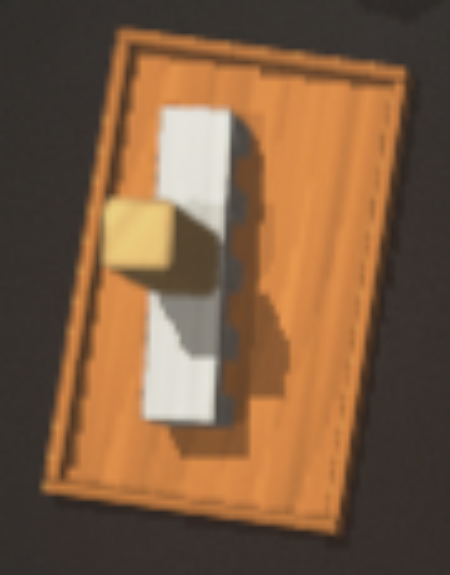

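View pics/crS.png

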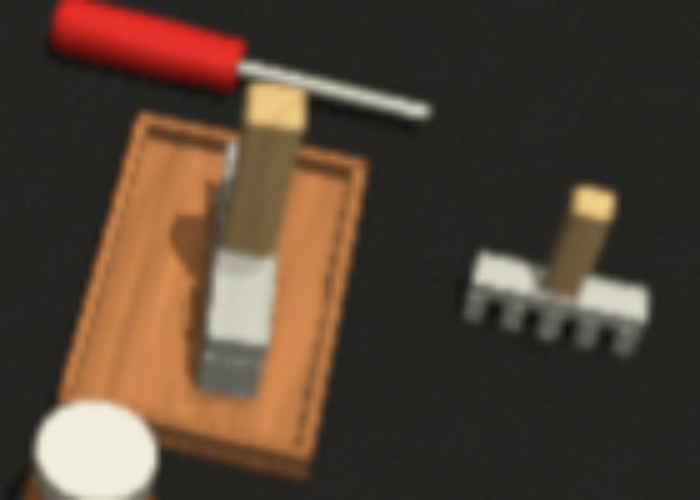

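The crops show the head corners and the grip top clearly. The grip top is at crop (139,234) in the top view and (276,108) in the scene view. The head lies at its own slight angle inside the rest.

```bash
python3 - <<'E'
from h import *
import pickle
d=pickle.load(open('c0.pkl','rb'));T,S=d['top'],d['scene']
f=lambda a,o:(np.array(a,float)+.5)/5-.5+np.array(o)
gt=tri(T,f([(139,234),(104,268),(173,268)],(165,170)),S,f([(276,108),(308,93),(305,132)],(370,205)));print('grip top',gt[0])
# top corners of grip rectangle
P=plane(T,f([(106,200),(172,202),(173,269),(104,267)],(165,170)),gt[0,2]);print(np.round(P,4))
H=plane(T,f([(160,108),(231,110),(215,421),(143,418)],(165,170)),.043);print(np.round(H,4),H.mean(0));e=H[0]+H[1]-H[2]-H[3];print('yaw',np.degrees(np.arctan2(e[1],e[0])),np.linalg.norm(e)/2)
# world->wrist cam extr + tcp yaw
w=shot('wrist');V=np.array(w['view']);print(np.round(V,3),-V[:3,:3].T@V[:3,3])
E
```

```text
grip top [0.56601499 0.23073119 0.1189911  0.00174099]
[[0.5766 0.2415 0.119 ]
 [0.5755 0.2216 0.119 ]
 [0.5551 0.2214 0.119 ]
 [0.5562 0.2422 0.119 ]]
[[0.6173 0.2401 0.043 ]
 [0.6161 0.2168 0.043 ]
 [0.5135 0.2227 0.043 ]
 [0.515  0.2462 0.043 ]] [0.5654813  0.23144663 0.043     ]
yaw -3.338182127197898 0.10265584842145059
[[ 0.22  -0.976 -0.003 -0.673]
 [-0.94  -0.212  0.266 -0.037]
 [-0.26  -0.056 -0.964  0.389]
 [ 0.     0.     0.     1.   ]] [ 0.21481659 -0.64299796  0.38332301]
```

```bash

python3 -m creep '[[0.18,0.16,0,0,0,-0.14,0.088],[0.18,0.16,0,0,0,-0.14,0.088],[0.18,0.16,0,0,0,-0.14,0.088],[0.18,0.16,0,0,0,-0.14,0.088],[0.18,0.16,0,0,0,-0.14,0.088]]'
python3 -m creep '[[0.10,0.16,0,0,0,-0.14,0.088],[0.10,0.16,0,0,0,-0.14,0.088],[0.10,0.16,0,0,0,-0.14,0.088],[0.10,0.16,0,0,0,-0.14,0.088],[0.10,0.16,0,0,0,-0.14,0.088]]'
python3 -c "from h import *;s=ctrl.read_state();print(s)"
```

```text
t: 0.57
position: [0.305, -0.5185, 0.2633]
orientation: [0.999, 0.04, -0.0, -0.0]
wrist_force: [1.5, -0.2, 0.3]
opening: 0.0881
gripper_force: 0.0
t: 0.98
position: [0.4055, -0.3564, 0.2634]
orientation: [1.0, -0.028, 0.0, -0.001]
wrist_force: [0.3, -0.2, -0.8]
opening: 0.0881
gripper_force: 0.0
{'t': 0.9833, 'qpos': array([-7.68000149e-01,  8.79831120e-03,  1.89253704e+00,  1.54386948e-03,
        1.24122564e+00,  8.58601867e-01]), 'qd': array([ 0.46013228, -0.08736469,  0.08511733, -0.03413362, -0.01422273,
        0.44960939]), 'joint_efforts': array([-1.80053260e+00, -3.59112632e+01, -3.54530776e+01,  2.23376001e-01,
        3.04365484e-02, -2.22922247e-01]), 'position': array([ 0.40553381, -0.35640558,  0.26342059]), 'orientation': array([ 9.99603346e-01, -2.81492951e-02,  1.34954453e-04, -8.65735037e-04]), 'wrist_force': array([ 0.26846395, -0.22631123, -0.82052239]), 'torque': array([ 0.04501   , -0.01750446,  0.01935684]), 'gripper_force': 0.0, 'opening': 0.0881147835931907}
```

```bash

python3 -m creep '[[0.08,0.18,0,0,0,0,0.088],[0.08,0.18,0,0,0,0,0.088],[0.08,0.18,0,0,0,0,0.088],[0.08,0.18,0,0,0,0,0.088],[0.08,0.18,0,0,0,0,0.088]]' >/dev/null
python3 -m creep '[[0.05,0.19,0,0,0,0,0.088],[0.05,0.19,0,0,0,0,0.088],[0.05,0.19,0,0,0,0,0.088],[0.05,0.19,0,0,0,0,0.088],[0.05,0.19,0,0,0,0,0.088]]'>/dev/null
python3 -m creep '[[0.02,0.18,0,0,0,0,0.088],[0.02,0.18,0,0,0,0,0.088],[0.02,0.18,0,0,0,0,0.088],[0.02,0.18,0,0,0,0,0.088],[0.02,0.18,0,0,0,0,0.088]]'
python3 -c "
from h import *
w=shot('wrist','w1.png');print(ctrl.read_state()['position'],ctrl.read_state()['orientation'])
print(proj(w,[[.566,.231,.121]]))"
```

```text
t: 2.23
position: [0.554, 0.1948, 0.2634]
orientation: [1.0, -0.027, -0.0, -0.001]
wrist_force: [-0.2, -1.0, 0.6]
opening: 0.0881
gripper_force: 0.0
[0.55410748 0.19509419 0.26330255] [ 9.99636097e-01 -2.69512025e-02 -1.34398654e-04 -1.13531613e-03]
[[271.16140509 221.19931806]]
```

View pics/w1.png

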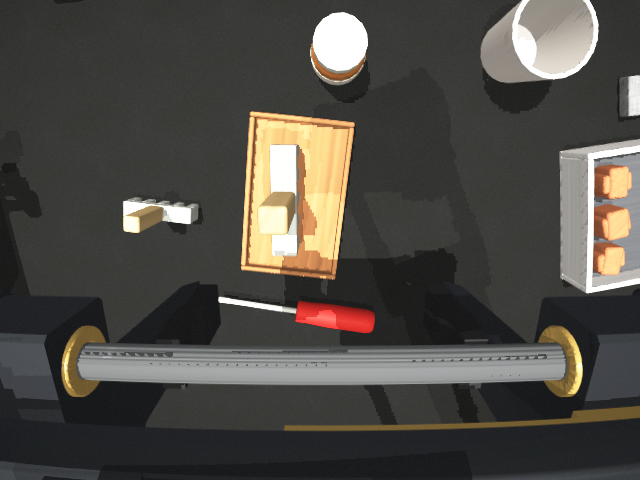

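The wrist view confirms the grip top at about (273,219), against a prediction of (271,221). I'll descend and grip.

```bash

python3 -m creep '[[0.012,0.036,0,0,0,0,0.088],[0.012,0.036,-0.04,0,0,0,0.088],[0.012,0.036,-0.08,0,0,0,0.088],[0.012,0.036,-0.12,0,0,0,0.088],[0.012,0.036,-0.15,0,0,0,0.088]]' >/dev/null
python3 -m creep '[[0,0,-0.014,0,0,0,0.088],[0,0,-0.014,0,0,0,0.0],[0,0,-0.014,0,0,0,0.0],[0,0,-0.014,0,0,0,0.0],[0,0,-0.014,0,0,0,0.0]]'
python3 -m creep '[[0,0,0,0,0,0,0.0],[0,0,0,0,0,0,0],[0,0,0,0,0,0,0.0],[0,0,0,0,0,0,0.0],[0,0,0,0,0,0,0.0]]'
```

```text
t: 3.12
position: [0.5679, 0.2261, 0.1021]
orientation: [1.0, -0.029, 0.002, -0.001]
wrist_force: [-0.1, -0.3, 0.6]
opening: 0.0632
gripper_force: 0.0
t: 3.53
position: [0.5663, 0.2261, 0.1]
orientation: [1.0, -0.029, 0.0, -0.0]
wrist_force: [0.1, -0.3, -0.4]
opening: 0.0302
gripper_force: 0.0
```

```bash

python3 -m creep '[[0,0.005,0,0,0,0,0.030],[0,0.005,0,0,0,0,0.0],[0,0.005,0,0,0,0,0.0],[0,0.005,0,0,0,0,0.0],[0,0.005,0,0,0,0,0.0]]'
python3 -m creep '[[0,0,0,0,0,0,0.0],[0,0,0,0,0,0,0],[0,0,0,0,0,0,0.0]]'
```

```text
t: 3.95
position: [0.5661, 0.2312, 0.0996]
orientation: [1.0, -0.029, -0.0, -0.0]
wrist_force: [-1.8, -0.8, -0.6]
opening: 0.0219
gripper_force: 30.0
t: 4.2
position: [0.5661, 0.2309, 0.0996]
orientation: [1.0, -0.029, -0.0, 0.0]
wrist_force: [0.1, 1.5, -0.6]
opening: 0.0219
gripper_force: 30.0
```

```bash

python3 -m creep '[[0,0,0.03,0,0,0,0],[0,0,0.06,0,0,0,0],[0,0,0.1,0,0,0,0],[0,0,0.1,0,0,0,0]]'
python3 -m creep '[[0,-0.03,0,0,0,0.05,0],[0,-0.07,0,0,0,0.1,0],[0,-0.11,0,0,0,0.176,0],[0,-0.15,0,0,0,0.176,0],[0,-0.18,0,0,0,0.176,0]]'
python3 -m creep '[[-0.008,-0.04,0,0,0,0,0],[-0.02,-0.08,0,0,0,0,0],[-0.03,-0.12,0,0,0,0,0],[-0.031,-0.16,0,0,0,0,0],[-0.031,-0.171,0,0,0,0,0]]'
python3 -m creep '[[0,0,0,0,0,0,0],[0,0,0,0,0,0,0]]'
python3 - <<'E'
from h import *
w=shot('wrist','w2.png');s=ctrl.read_state();print(s['position'],s['orientation'],s['wrist_force'],s['torque'])
E
```

```text
t: 4.53
position: [0.5705, 0.2323, 0.2082]
orientation: [1.0, -0.029, 0.006, -0.002]
wrist_force: [1.8, 0.4, -0.3]
opening: 0.0222
gripper_force: 30.0
t: 4.95
position: [0.5652, 0.0481, 0.1988]
orientation: [0.998, 0.059, -0.001, 0.001]
wrist_force: [0.6, -0.4, -2.6]
opening: 0.022
gripper_force: 30.0
t: 5.37
position: [0.5338, -0.125, 0.1991]
orientation: [0.998, 0.057, -0.001, 0.001]
wrist_force: [0.1, 0.5, -2.8]
opening: 0.0217
gripper_force: 30.0
t: 5.53
position: [0.5347, -0.1204, 0.1991]
orientation: [0.998, 0.058, -0.001, -0.0]
wrist_force: [-0.6, 0.1, -2.1]
opening: 0.0217
gripper_force: 30.0
[ 0.53486046 -0.11952551  0.19909972] [ 9.98288156e-01  5.84827436e-02 -4.92003795e-04 -5.33373694e-04] [-0.05705347 -0.29049112 -2.5580577 ] [ 0.06164673 -0.00138491 -0.00177936]
```

View pics/w2.png

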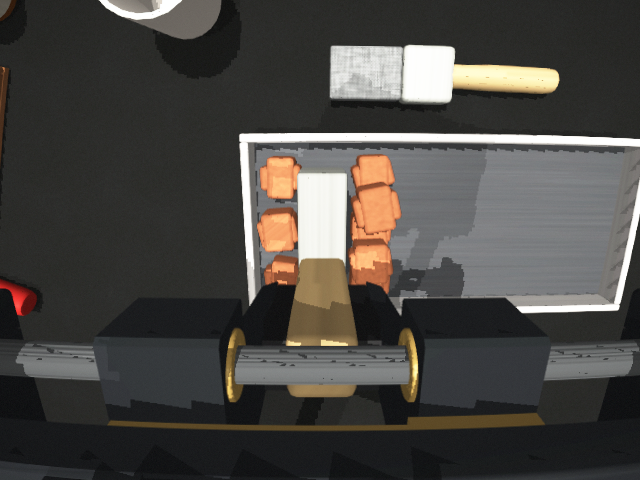

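The wrist view shows the rake parallel to the tray, over the gap. Row 1 is at u≈262-298. Row 2 is at u≈351-399, with the upper lumps at about (376,208) and (371,263).

```bash
cat >> h.py <<'E'
C=np.array([.5464,-.2143]);a=np.radians(6.79);R=np.array([[np.cos(a),-np.sin(a)],[np.sin(a),np.cos(a)]])
def tray(P): return (np.atleast_2d(P)[:,:2]-C)@R
E
python3 - <<'E'
from h import *
w=shot('wrist')
for z,p in [(.05,[(298,180),(297,230),(299,270),(353,170)]),(.075,[(354,208),(351,262),(399,205),(390,262),(376,208),(371,263)])]:
    print(z,np.round(tray(plane(w,p,z))*1000,1))
print(tray(ctrl.read_state()['position'])*1000)
im=w['color']; q=plane(w,[(241,136),(618,309),(640,139)],.046);print(tray(q)*1000)
E
```

```text
0.05 [[ 38.5 112.7]
 [  1.6 114.1]
 [-29.9 113.2]
 [ 45.6  73.4]]
0.075 [[ 22.7  74.3]
 [-15.1  75.5]
 [ 24.7  44.4]
 [-15.1  48.5]
 [ 22.7  59.6]
 [-15.8  61.7]]
[[-6.36344515e-02  9.59868106e+01]]
[[  69.55459476  153.04254743]
 [ -68.358966   -156.02359756]
 [  71.61523906 -144.85671516]]
```

```bash

python3 -m creep '[[0,-0.0015,-0.03,0,0,0,0],[0,-0.0015,-0.05,0,0,0,0],[0,-0.0015,-0.065,0,0,0,0],[0,-0.0015,-0.07,0,0,0,0],[0,-0.0015,-0.07,0,0,0,0]]'
python3 -m creep '[[0,0,-0.001,0,0,0,0],[0,0,-0.002,0,0,0,0],[0,0,-0.002,0,0,0,0]]'
python3 -m creep '[[0,0,-0.001,0,0,0,0],[0,0,-0.002,0,0,0,0],[0,0,-0.002,0,0,0,0]]'
```

```text
t: 6.05
position: [0.534, -0.1197, 0.1278]
orientation: [0.998, 0.06, -0.002, -0.001]
wrist_force: [-0.1, 0.1, -3.0]
opening: 0.0217
gripper_force: 30.0
t: 6.3
position: [0.5362, -0.1214, 0.129]
orientation: [0.998, 0.059, 0.001, 0.0]
wrist_force: [-0.6, -0.2, -1.6]
opening: 0.0217
gripper_force: 30.0
t: 6.55
position: [0.5354, -0.1217, 0.126]
orientation: [0.998, 0.059, 0.0, 0.0]
wrist_force: [-0.4, -0.4, -4.2]
opening: 0.0216
gripper_force: 30.0
```

```bash

python3 -m creep '[[0,0,-0.001,0,0,0,0],[0,0,-0.001,0,0,0,0],[0,0,-0.001,0,0,0,0]]'|grep -E "pos|wrist"
python3 -m creep '[[0,0,-0.001,0,0,0,0],[0,0,-0.001,0,0,0,0],[0,0,-0.001,0,0,0,0]]'|grep -E "pos|wrist"
```

```text
position: [0.5351, -0.1216, 0.1246]
wrist_force: [0.3, 0.5, -2.4]
position: [0.5351, -0.1216, 0.1236]
wrist_force: [0.9, -0.9, -2.4]
```

```bash

python3 -m creep '[[0,0,-0.001,0,0,0,0],[0,0,-0.001,0,0,0,0],[0,0,-0.001,0,0,0,0]]'|grep -E "pos|wrist"
python3 -c "
from h import *
for i in range(1): print(ctrl.read_state()['wrist_force'],ctrl.read_state()['position'])"
```

```text
position: [0.5351, -0.1215, 0.1226]
wrist_force: [-0.4, 0.3, -2.3]
[-0.3607973   0.25996954 -2.34226844] [ 0.53510931 -0.12154627  0.12258681]
```

```bash

python3 -m creep '[[0,0,-0.001,0,0,0,0],[0,0,-0.001,0,0,0,0],[0,0,-0.001,0,0,0,0]]'|grep -E "pos|wrist"
python3 -m creep '[[0,0,-0.001,0,0,0,0],[0,0,-0.001,0,0,0,0],[0,0,-0.001,0,0,0,0]]'|grep -E "pos|wrist"
```

```text
position: [0.5351, -0.1215, 0.1216]
wrist_force: [-0.2, 1.2, -1.6]
position: [0.5351, -0.1215, 0.1206]
wrist_force: [0.1, -0.2, -2.7]
```

```bash

python3 -m creep '[[0,0,-0.001,0,0,0,0],[0,0,-0.001,0,0,0,0],[0,0,-0.001,0,0,0,0]]'|grep -E "pos|wrist"
```

```text
position: [0.5353, -0.1216, 0.1198]
wrist_force: [-0.6, -0.1, -2.8]
```

```bash

python3 -m creep '[[0,0,-0.001,0,0,0,0],[0,0,-0.001,0,0,0,0],[0,0,-0.001,0,0,0,0]]'|grep -E "pos|wrist"
python3 -m creep '[[0,0,-0.001,0,0,0,0],[0,0,-0.001,0,0,0,0],[0,0,-0.001,0,0,0,0]]'|grep -E "pos|wrist"
```

```text
position: [0.5353, -0.1216, 0.119]
wrist_force: [-1.6, 0.1, 0.8]
position: [0.5353, -0.1217, 0.1181]
wrist_force: [-2.0, 0.2, 3.5]
```

Bed contact is at TCP z ≈ 0.120. I'll raise the rake so the teeth just clear the lower row and push the two upper lumps off ahead.

```bash

python3 -m creep '[[0,0,0.015,0,0,0,0],[0,0,0.0305,0,0,0,0],[0,0,0.0305,0,0,0,0]]'|grep -E "pos|wrist"
python3 -m creep '[[0.001,-0.008,0,0,0,0,0],[0.0019,-0.016,0,0,0,0,0],[0.0028,-0.024,0,0,0,0,0],[0.0038,-0.032,0,0,0,0,0],[0.0038,-0.032,0,0,0,0,0]]'
python3 - <<'E'
from h import *
w=shot('wrist','w3.png');print(ctrl.read_state()['t'])
E
```

```text
position: [0.5371, -0.122, 0.1505]
wrist_force: [0.8, 0.3, -2.7]
t: 9.22
position: [0.5388, -0.1554, 0.1474]
orientation: [0.998, 0.058, -0.0, 0.0]
wrist_force: [0.7, 0.1, -1.6]
opening: 0.0219
gripper_force: 30.0
9.2667
```

View pics/w3.png

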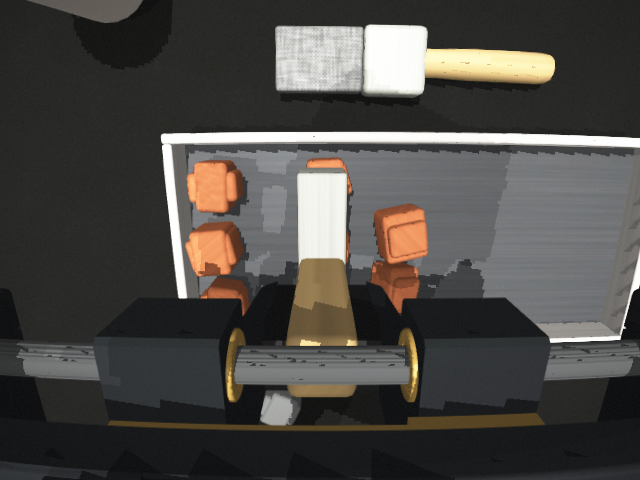

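The two upper lumps have fallen onto the bed ahead at about (401,233) and (397,285). Row 2 is still under the rake. I'll go back, lower the teeth behind row 2 and rake.

```bash

python3 -m creep '[[-0.002,0.016,0.002,0,0,0,0],[-0.0038,0.032,0.002,0,0,0,0],[-0.0038,0.032,0,0,0,0,0],[-0.0038,0.032,-0.014,0,0,0,0],[-0.0038,0.032,-0.024,0,0,0,0]]'|grep -E "pos|wrist"
python3 -m creep '[[0,0,-0.004,0,0,0,0],[0,0,-0.0055,0,0,0,0],[0,0,-0.0055,0,0,0,0]]'|grep -E "pos|wrist"
```

```text
position: [0.5354, -0.1216, 0.1238]
wrist_force: [-0.8, -0.5, -2.6]
position: [0.5347, -0.1217, 0.1185]
wrist_force: [-2.9, 0.6, 1.1]
```

```bash

python3 -m creep '[[0.0006,-0.005,0,0,0,0,0],[0.0012,-0.010,0,0,0,0,0],[0.0018,-0.015,0,0,0,0,0],[0.0024,-0.020,0,0,0,0,0],[0.003,-0.025,0,0,0,0,0]]'|grep -E "pos|wrist"
python3 -m creep '[[0.0006,-0.005,0,0,0,0,0],[0.0012,-0.010,0,0,0,0,0],[0.0018,-0.015,0,0,0,0,0],[0.0024,-0.020,0,0,0,0,0],[0.003,-0.025,0,0,0,0,0]]'|grep -E "pos|wrist"
python3 - <<'E'
from h import *
w=shot('wrist','w4.png');s=ctrl.read_state();print(s['t'],tray(s['position'])*1000,s['wrist_force'],s['position'],s['orientation'])
E
```

```text
position: [0.5386, -0.1471, 0.119]
wrist_force: [0.0, 1.7, 0.7]
position: [0.5413, -0.172, 0.1188]
wrist_force: [0.3, 1.4, 1.2]
10.8167 [[-4.46595545e-03  4.16144405e+01]] [-0.6216762   0.53720725  1.20251699] [ 0.54147546 -0.17297796  0.11885393] [9.98268819e-01 5.88140235e-02 1.68419427e-04 4.96413538e-04]
```

View pics/w4.png

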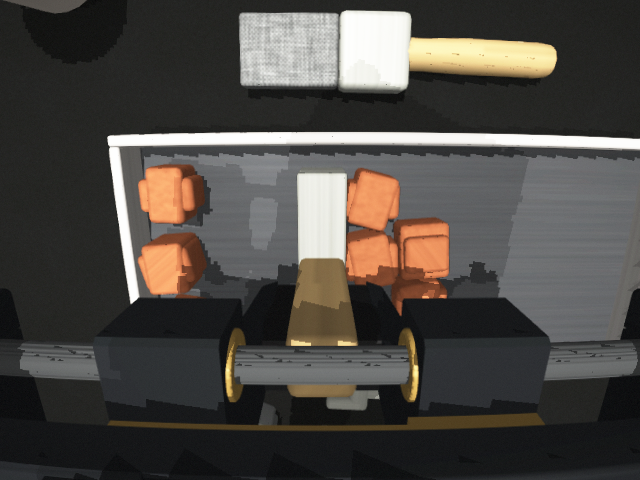

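Row 2 is being pushed (lumps at (373,198) and (371,258)), with the fallen pair just ahead at (423,248) and (420,295). I'll push another 50 mm.

```bash

python3 -m creep '[[0.0006,-0.005,0,0,0,0,0],[0.0012,-0.010,0,0,0,0,0],[0.0018,-0.015,0,0,0,0,0],[0.0024,-0.020,0,0,0,0,0],[0.003,-0.025,0,0,0,0,0]]'|grep -E "pos|wrist"
python3 -m creep '[[0.0006,-0.005,0,0,0,0,0],[0.0012,-0.010,0,0,0,0,0],[0.0018,-0.015,0,0,0,0,0],[0.0024,-0.020,0,0,0,0,0],[0.003,-0.025,0,0,0,0,0]]'|grep -E "pos|wrist"
python3 - <<'E'
from h import *
s=ctrl.read_state();print(tray(s['position'])*1000,s['wrist_force'])
for n in('wrist','top','scene'):
    c=shot(n,n+'5.png')
    h=cv2.cvtColor(c['color'],cv2.COLOR_BGR2HSV);m=cv2.inRange(h,(2,150,60),(14,255,255))
    for k in cv2.findContours(m,cv2.RETR_EXTERNAL,cv2.CHAIN_APPROX_NONE)[0]:
        t=tray(plane(c,k.reshape(-1,2),.05))*1000
        if cv2.contourArea(k)>60 and abs(t.mean(0)[0])<70 and abs(t.mean(0)[1])<150: print(n,np.round(t.mean(0)),np.round(t.min(0)),np.round(t.max(0)))
E
```

```text
position: [0.5443, -0.197, 0.1187]
wrist_force: [-0.2, 2.6, 2.5]
position: [0.5472, -0.2221, 0.1187]
wrist_force: [0.0, 2.6, 1.9]
[[-0.08683744 -7.8209364 ]] [0.04782624 2.56120335 1.90605285]
wrist [-28. 120.] [-46. 101.] [-15. 134.]
wrist [  3. 121.] [-14. 100.] [ 20. 143.]
wrist [ 15. -45.] [-27. -76.] [ 53. -20.]
wrist [ 42. 117.] [26. 98.] [ 56. 136.]
top [-42. 129.] [-56. 114.] [-27. 144.]
top [-39. -45.] [-58. -74.] [-24. -23.]
top [ -1. 130.] [-15. 116.] [ 13. 145.]
top [ 38. 127.] [ 24. 113.] [ 52. 142.]
scene [ 15. -47.] [-33. -77.] [ 65. -19.]
scene [ 13. 128.] [-48. 112.] [ 64. 144.]
```

View pics/wrist5.png

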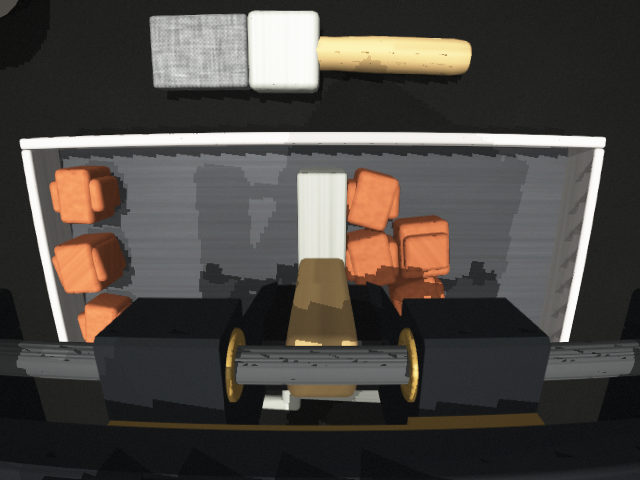

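The wrist view shows a single layer: three lumps against the rake and two ahead, clear of each other vertically. I'll push 3 mm more, back off, lift and look.

```bash

python3 -m creep '[[0.0004,-0.003,0,0,0,0,0],[0.0004,-0.003,0,0,0,0,0],[0,0.001,0,0,0,0,0],[-0.0006,0.005,0.001,0,0,0,0],[-0.0006,0.005,0.01,0,0,0,0]]'|grep -E "pos|wrist"
python3 -m creep '[[0,0.0,0.03,0,0,0,0],[0,0,0.06,0,0,0,0],[0,0,0.09,0,0,0,0]]'|grep -E "pos|wrist"
python3 -m creep '[[0,0.04,0,0,0,0,0],[0,0.08,0,0,0,0,0],[0,0.12,0,0,0,0,0],[0,0.16,0,0,0,0,0],[0,0.19,0,0,0,0,0]]'|grep -E "pos|wrist"
python3 - <<'E'
from h import *
s=ctrl.read_state();print(s['t'],s['position'],s['orientation'])
c=shot('top','top6.png');sc=shot('scene')
b=[cv2.resize(x,None,fx=2.6,fy=2.6) for x in (c['color'][165:295,365:590],sc['color'][190:275,120:300])]
W=max(x.shape[1] for x in b);cv2.imwrite('pics/both6.png',np.vstack([cv2.copyMakeBorder(x,0,0,0,W-x.shape[1],0) for x in b]))
h=cv2.cvtColor(c['color'],cv2.COLOR_BGR2HSV);m=cv2.inRange(h,(2,150,60),(14,255,255))
for k in cv2.findContours(m,cv2.RETR_EXTERNAL,cv2.CHAIN_APPROX_NONE)[0]:
    t=tray(plane(c,k.reshape(-1,2),.05))*1000
    if cv2.contourArea(k)>60 and abs(t.mean(0)[0])<70 and abs(t.mean(0)[1])<150: print(np.round(t.mean(0)),np.round(t.min(0)),np.round(t.max(0)))
E
```

```text
position: [0.5446, -0.2149, 0.1266]
wrist_force: [-0.4, 0.8, -2.3]
position: [0.5456, -0.2157, 0.219]
wrist_force: [0.8, -0.6, -1.9]
position: [0.5455, -0.0236, 0.2188]
wrist_force: [0.5, -0.7, -3.7]
12.8833 [ 0.54551049 -0.02355982  0.21881818] [ 9.98241029e-01  5.92824929e-02 -3.45282939e-04 -5.61595579e-04]
[-41. 129.] [-56. 114.] [-27. 143.]
[ -6. 129.] [-14. 114.] [  2. 144.]
[-34. -47.] [-58. -77.] [ -8. -18.]
[  6. -50.] [-14. -77.] [ 25. -25.]
[ 32. -38.] [ 20. -47.] [ 47. -27.]
```

View pics/both6.png

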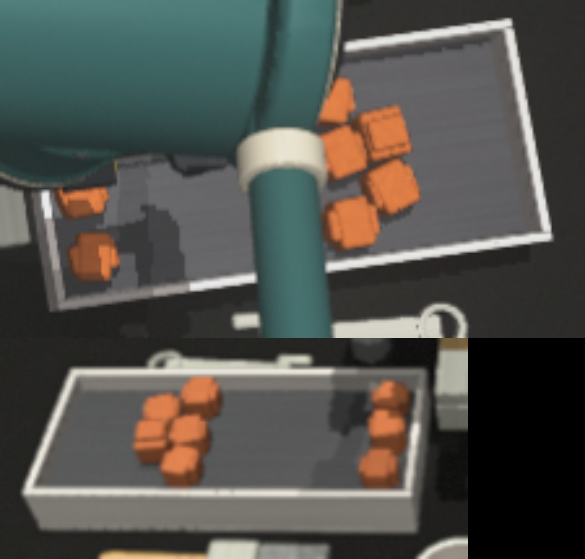

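The layer is single. Lump tops are at crop (386,132) and (392,187), with (342,152), (350,222) and (339,101) behind them. I'll check their y coordinates before putting the rake back.

```bash
python3 - <<'E'
from h import *
c=shot('top')
p=(np.array([(386,132),(392,187),(342,152),(350,222)])+.5)/2.6-.5+[365,165]
print(np.round(tray(plane(c,p,.05))*1000))
# rest return target
print(0.566-0.5455,0.231+0.0236)
E
```

```text
[[ 10. -64.]
 [-25. -62.]
 [  1. -35.]
 [-42. -32.]]
0.020499999999999963 0.2546
```

```bash

python3 -m creep '[[0.004,0.04,0,0,0,-0.05,0],[0.008,0.08,0,0,0,-0.1,0],[0.012,0.12,0,0,0,-0.176,0],[0.016,0.155,0,0,0,-0.176,0],[0.016,0.185,0,0,0,-0.176,0]]'|grep -E "pos|wrist"
python3 -m creep '[[0.002,0.03,0,0,0,0,0],[0.0035,0.055,0,0,0,0,0],[0.0035,0.068,0,0,0,0,0],[0.0035,0.068,0,0,0,0,0],[0.0035,0.068,0,0,0,0,0]]'
python3 - <<'E'
from h import *
c=shot('scene','s7.png');cv2.imwrite('pics/s7c.png',cv2.resize(c['color'][130:310,340:520],None,fx=3,fy=3))
E
```

```text
position: [0.5632, 0.1595, 0.2188]
wrist_force: [0.2, -0.3, -1.8]
t: 13.87
position: [0.5661, 0.2256, 0.2184]
orientation: [1.0, -0.029, -0.0, 0.001]
wrist_force: [0.1, -0.7, -2.9]
opening: 0.0217
gripper_force: 30.0
```

View pics/s7c.png

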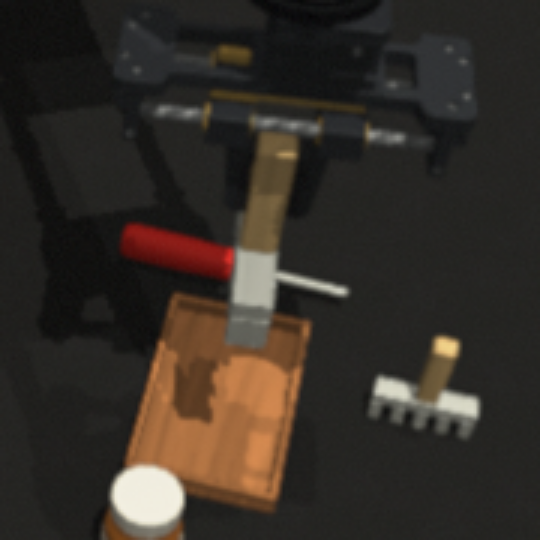

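The rake is held straight over the rest, so I'll lower it.

```bash

python3 -m creep '[[0,0,-0.035,0,0,0,0],[0,0,-0.07,0,0,0,0],[0,0,-0.1,0,0,0,0],[0,0,-0.115,0,0,0,0],[0,0,-0.115,0,0,0,0]]'|grep -E "pos|wrist"
python3 -m creep '[[0,0,-0.001,0,0,0,0],[0,0,-0.002,0,0,0,0],[0,0,-0.003,0,0,0,0],[0,0,-0.003,0,0,0,0]]'|grep -E "pos|wrist"
```

```text
position: [0.5641, 0.2235, 0.1002]
wrist_force: [0.1, 0.1, -2.4]
position: [0.5668, 0.2262, 0.1017]
wrist_force: [-0.1, 0.7, -2.4]
```

```bash

python3 -m creep '[[0,0,-0.0005,0,0,0,0],[0,0,-0.001,0,0,0,0],[0,0,-0.001,0,0,0,0]]'|grep -E "pos|wrist"
```

```text
position: [0.5662, 0.2266, 0.1]
wrist_force: [0.8, -0.2, -2.3]
```

```bash

python3 -m creep '[[0,0,-0.0005,0,0,0,0],[0,0,-0.0005,0,0,0,0],[0,0,-0.0005,0,0,0,0]]'|grep -E "pos|wrist"
```

```text
position: [0.566, 0.2265, 0.0992]
wrist_force: [0.1, -0.7, -2.7]
```

```bash

python3 -m creep '[[0,0,-0.0003,0,0,0,0],[0,0,-0.0003,0,0,0,0],[0,0,-0.0003,0,0,0,0]]'|grep -E "pos|wrist"
```

```text
position: [0.5661, 0.2265, 0.0989]
wrist_force: [0.4, -0.1, -2.0]
```

```bash

python3 -m creep '[[0,0,-0.0004,0,0,0,0],[0,0,-0.0004,0,0,0,0],[0,0,-0.0004,0,0,0,0]]'|grep -E "pos|wrist"
```

```text
position: [0.5661, 0.2264, 0.0985]
wrist_force: [0.9, -0.5, -2.0]
```

```bash

python3 -m creep '[[0,0,-0.0004,0,0,0,0],[0,0,-0.0004,0,0,0,0],[0,0,-0.0004,0,0,0,0]]'|grep -E "pos|wrist"
```

```text
position: [0.5662, 0.2265, 0.0984]
wrist_force: [0.2, -0.9, 0.1]
```

It's touching the floor of the rest. I'll release, retreat upward and check.

```bash

python3 -m creep '[[0,0,0,0,0,0,0.03],[0,0,0,0,0,0,0.06],[0,0,0,0,0,0,0.088],[0,0,0,0,0,0,0.088],[0,0,0,0,0,0,0.088]]'
python3 -m creep '[[0,0,0,0,0,0,0.088],[0,0,0.01,0,0,0,0.088],[0,0,0.03,0,0,0,0.088],[0,0,0.06,0,0,0,0.088],[0,0,0.1,0,0,0,0.088]]'|grep -E "pos|open"
python3 -m creep '[[0,0,0.03,0,0,0,0.088],[-0.02,-0.02,0.05,0,0,0,0.088],[-0.05,-0.05,0.05,0,0,0,0.088],[-0.09,-0.05,0.05,0,0,0,0.088],[-0.12,-0.05,0.05,0,0,0,0.088]]'|grep -E "pos|open"
python3 -m creep '[[0,0,0,0,0,0,0.088],[0,0,0,0,0,0,0.088],[0,0,0,0,0,0,0.088]]'|grep -E "pos|open"
python3 - <<'E'
from h import *
c=shot('scene','s8.png');t=shot('top')
cv2.imwrite('pics/s8c.png',np.hstack([cv2.resize(c['color'][170:330,120:520],None,fx=2,fy=2)]))
h=cv2.cvtColor(t['color'],cv2.COLOR_BGR2HSV);m=cv2.inRange(h,(2,150,60),(14,255,255))
for k in cv2.findContours(m,cv2.RETR_EXTERNAL,cv2.CHAIN_APPROX_NONE)[0]:
    q=tray(plane(t,k.reshape(-1,2),.05))*1000
    if cv2.contourArea(k)>60 and abs(q.mean(0)[0])<70 and abs(q.mean(0)[1])<150: print(np.round(q.mean(0)),np.round(q.min(0)),np.round(q.max(0)))
E
```

```text
t: 16.33
position: [0.5662, 0.2265, 0.0982]
orientation: [1.0, -0.029, 0.0, -0.0]
wrist_force: [-0.1, -0.5, -0.4]
opening: 0.0529
gripper_force: 0.0
position: [0.5639, 0.2257, 0.1965]
opening: 0.0864
position: [0.4444, 0.1752, 0.2493]
opening: 0.0878
position: [0.4468, 0.1767, 0.2492]
opening: 0.0879
[-42. 129.] [-56. 114.] [-27. 144.]
[ -1. 130.] [-15. 114.] [ 13. 146.]
[-34. -47.] [-58. -77.] [ -8. -18.]
[  6. -48.] [-14. -77.] [ 25. -19.]
[ 38. 128.] [ 24. 113.] [ 53. 142.]
[ 35. -33.] [ 20. -47.] [ 49. -19.]
```

View pics/s8c.png

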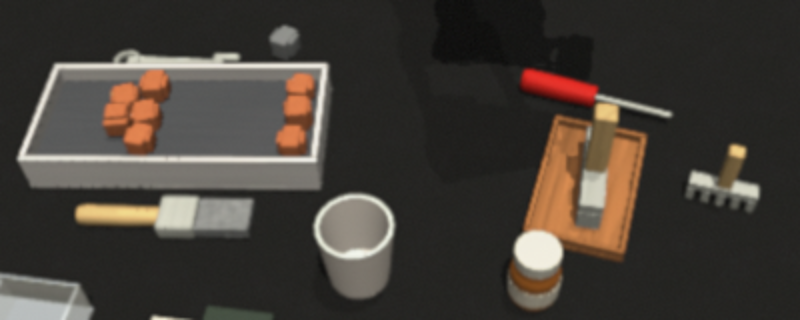

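The rake stands upright in its rest. All 8 lumps are in one layer, 3, 3 and 2 to the thirds, and the bystanders are undisturbed.

```bash
python3 -c "from cell import job_done;print(job_done())"
```

```text
the job is handed in; nothing more can be done
None
```

The job is handed in: all eight lumps lie in one layer (three, three and two per third), the rake stands upright in its rest, and nothing else on the bench looks disturbed in the last pictures.

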